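Turn the bench carousel until the screw tin faces front

ROBOT

A 6-joint arm with a two-finger parallel gripper is mounted at the origin on a cart in front of the work surface, level with it; the furniture and walls round the work are solid. World frame = base frame: x ahead of the robot, y to its left, z up, the work surface at z = 0. Lengths are in mm, angles in degrees, forces in N, time in s.
With the tool pointing down it reaches from about 300 to 850 mm from the base axis. Payload 4.2 kg.
Tool frame: the origin (TCP) lies at the very end of the fingers, on their centre line; the grasp point (between the pads) lies 19 mm behind it; z points along the fingers, y is the line along which they close (so a half turn about z gives the same grasp; the last joint's range is limited). The gripper opens to 91 mm and grips with 3 to 60 N. Pads are 32 mm wide; open, the fingers measure 118 mm over their backs; the gripper's body (76 mm by 178 mm) begins 60 mm behind the grasp point.
Start: joints at [-64.744, 18.312, 89.639, -0, 72.044, -1.146], TCP at [255.689, -515.044, 176.676] pointing down, gripper open.
Joint ranges: [-177.97, 177.97], [-48.28, 115.42], [12.27, 149.76], [-77.06, 257.06], [2.81, 150.46], [-146.56, 146.56]. Speed limits (degrees/s): [147.25, 147.25, 180, 180, 180, 180].

INTERFACE

Orientations are given as [roll, pitch, yaw] about the fixed x, y, z axes, in that order (R = Rz(yaw) Ry(pitch) Rx(roll)).
In Python, from workcell import * gives the robot as it stands.
- The arm moves only by the tool move_arm, never from a script. Its argument "motion" is a list of rows, each a list of 3 entries, a list of its own where there are three numbers: the finger opening in mm, from 0 to 91.2, then the shift along the world's x, y, z in units of 25 mm (1.0 is 25 mm), then the turn, a rotation vector about the world's x, y, z in units of 4 degrees (1.0 is 4 degrees). In form: [[grip, [x, y, z], [ax, ay, az]], ...]. A call has 1 to 20 rows; each row shifts and turns the commanded pose from where the row before left it; what a row does not reach is not made up. A row lasts 1/12 s, in which the tool goes at most 41.7 mm and 7.16 degrees, less where a joint would pass 70% of its speed; a pose out of reach is approached as far as the arm can. A call with a number of a shift or a turn outside -1 to 1 is refused whole. A call with a gripper value outside its range is refused whole. The fingers move at their own pace and stop on an object; "grip_force" is the grip in N (left out, the last holds). Time passes only in rows, so rows that do not move let the fingers close. It gives the time, the measured TCP pose, the force, the opening and the grip force at its end, in the units of the state.
- state(): the state, without advancing time (a new reading comes with each control period).
- grab_frame(name): name is "scene" or "top"; returns the picture (480x640x3 uint8, blue, green, red); there is no depth.
- camera_info(name): a dict with "fx", "fy", "cx", "cy" (pixels), "rvec" (rotation vector, rad) and "tvec" (3), from world to camera coordinates, as OpenCV has them. Camera axes: x right, y down, z forward; pixel columns grow to the right and rows downward; lengths in mm; the calibration is good to about 2 mm. A picture is of the moment at which its call begins. camera_info takes no time and is no camera call.
- job_done(): hands the job in; it is judged then, once.
The state is a dict: "time_s": time; "qpos": joint angles; "qvel": joint speeds; "effort": joint torques, N m; "ee_pos": TCP position; "ee_rot": TCP orientation; "force": force on the tool from outside, world axes, zero at the start; "torque": the same for the moment, N m; "gripper_width": finger opening in mm; "gripper_force": force on a finger pad.
Only numpy, scipy, OpenCV 4.12 (cv2) and the standard library are available. Lean on these libraries where they do the work, as an engineer would, in place of code of your own. Each camera call takes 0.05 s, during which the arm holds its last target. There are 200 camera calls.

TASK

Turn the round carousel on the worktop, by pushing the pegs on its rim with your fingertips, until the open tin of screws that rides on it stands right at the red arrow on the carousel's foot, centred on the line from the arrow to the middle of the carousel. Turn it gently and steadily: do not grip or lift anything, do not touch the four things on its plate, let them stay in their places, and leave alone the chisel and the short reddish offcut that lie on the worktop right and left of it.

Things in the scene. Friction and masses are not known exactly. Their poses are not given: they have to be found in the camera images.
- carousel: foot of the carousel, fixed to the worktop, a dark steel disc 250 mm across; origin on the turning axis at worktop height, z up. Its -x axis points to the front, where a dark tongue 36 mm wide, 6 mm high runs out under the plate and beyond it to 210 mm from the axis, with a red arrowhead on its end. On the foot turns a plywood plate, 336 mm across, 15 mm thick, top 30 mm above the worktop
- front_mark (a point): middle of the red arrowhead on the end of the fixed tongue, 200 mm in front of the axis, 7 mm above the worktop; the arrow points to the axis
- plate (a joint): angle of the plate, rad, positive anticlockwise from above, no end stops, start value arbitrary. Friction 0.12 N m (about 1 N at a peg): it stops as soon as it is no longer pushed. Four loose things ride on it, standing 65 to 91 mm from the axis, some 90 degrees apart; the tallest reaches 93 mm above the worktop, none reaches further than 140 mm from the axis
- screw_tin: open round sheet-metal tin with brass-coloured screws, 74 mm across, 34 mm high, loose on the plate; origin at the centre of its underside
- tape_measure: yellow tape measure, 36x78x63 mm, loose on the plate; origin at the centre of its underside
- tape_roll: flat roll of beige tape, 96 mm across, 25 mm high, loose on the plate; origin at the centre of its underside
- jar: small amber jar with a white lid, 54 mm across, 58 mm high, loose on the plate; origin at the centre of its underside
- chisel: chisel with a wooden handle, 28x265x30 mm, loose on the worktop to the right of the carousel; origin at the centre of its underside; leave alone
- offcut_3: reddish wooden offcut, 40x130x30 mm, loose on the worktop to the left of the carousel; origin at the centre of its underside; leave alone
- peg_0 (a point): top centre of one of the six equal upright steel pegs with black tops on the rim of the plate, every 60 degrees, 155 mm from the axis. Each stands 46 mm above the plate (top 76 mm above the worktop), 12 mm thick, the black cap on its uppermost 10 mm 15 mm across
- peg_1 (a point): top centre of the peg 60 degrees anticlockwise from peg_0
- peg_2 (a point): top centre of the peg 120 degrees anticlockwise from peg_0
- peg_3 (a point): top centre of the peg 180 degrees anticlockwise from peg_0
- peg_4 (a point): top centre of the peg 240 degrees anticlockwise from peg_0
- peg_5 (a point): top centre of the peg 300 degrees anticlockwise from peg_0
Mind the look-alikes: they are no part of the job. Leave any black look-alike of the screw_tin alone.

How it is judged:
By the outcome, as a careful person would: the job done as asked, in the order asked, and still so for the second after the job is handed in, with the robot touching nothing.
It also fails if it takes over 64 s, if anything falls off the work surface, if the arm or the gripper's body presses on something with over 40 N, if the wrist force passes 120 N, or if a joint passes its speed limit or range.

## Working session

There is one attempt and no reset: what is moved stays moved. The work goes in short steps, Python scripts to look and compute and a tool call to move; the robot and the scene stay as the last step left them, time stands still between calls to the robot, and variables do not carry over. Pictures are saved under pics/ and viewed, at most 10 in all, crops included, and the job is handed in when it is done.

Besides the shell and the picture viewer there is one more tool, called after "Emit:" by a JSON object that holds its "api" and its "payload". move_arm: Moves the arm, as the interface text tells. Shifts and turns lie within -1 to 1; 1 stands for 25 mm of shift or 4 degrees of turn. Its arguments: {"type":"object","properties":{"motion":{"type":"array","items":{"type":"array"}},"grip_force":{"type":"number"}},"required":["motion"]}

```bash
mkdir -p pics; ls; python3 - <<'E'
from workcell import *
import cv2
for n in("scene","top"):
    cv2.imwrite(f"pics/{n}0.png",grab_frame(n)); print(camera_info(n))
s=state();print(s["time_s"],s["ee_pos"],s["ee_rot"],s["gripper_width"])
E
```

```text
pics
{'fx': 616.1939050896544, 'fy': 616.1939050896544, 'cx': 324.7303876311155, 'cy': 231.34129813580674, 'rvec': array([ 0.74789924, -2.56561851,  1.17309433]), 'tvec': array([ 477.59899948,  284.70082764, 1409.27172248])}
{'fx': 484.4154683843156, 'fy': 484.4154683843156, 'cx': 322.87477845023216, 'cy': 233.3849576361945, 'rvec': array([ 2.17348755, -2.20503044,  0.11002125]), 'tvec': array([ -29.34583146,  582.7726035 , 1120.61317581])}
0.1 [ 255.43934868 -514.57931144  175.90115366] [-1.79908834e+02 -1.18274980e-03  2.64015901e+01] 90.77495603194657
```

View pics/top0.png

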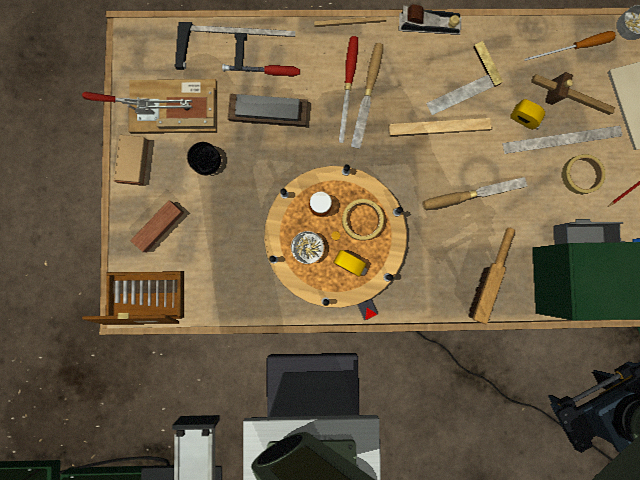

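View pics/scene0.png

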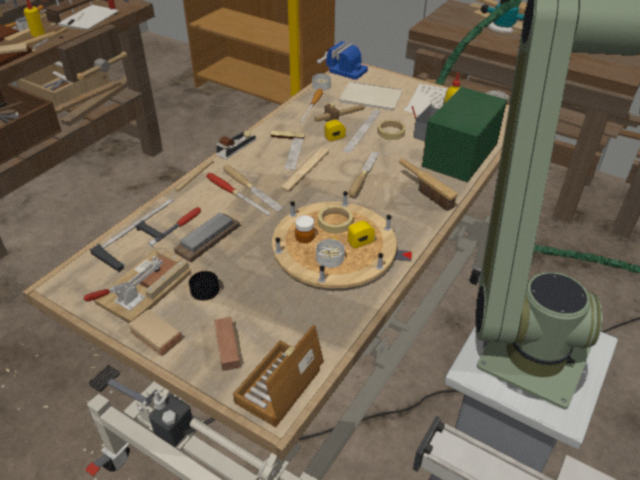

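The top view shows the carousel around (336,236), the red arrow at (370,314), the tin at (308,248), and pegs at about (347,170), (398,211), (389,278), (326,302), (275,260) and (284,193). Next I measure these.

```bash
cat > h.py <<'E'
from workcell import *
import cv2, numpy as np
def ray(n,px,z):
    c=camera_info(n);R=cv2.Rodrigues(np.array(c["rvec"]))[0];o=-R.T@c["tvec"]
    d=R.T@np.array([(px[0]-c["cx"])/c["fx"],(px[1]-c["cy"])/c["fy"],1]);return (o+d*(z-o[2])/d[2])[:2]
def proj(n,P):
    c=camera_info(n);K=np.array([[c["fx"],0,c["cx"]],[0,c["fy"],c["cy"]],[0,0,1]])
    return cv2.projectPoints(np.float64([P]),np.array(c["rvec"]),np.array(c["tvec"]),K,None)[0].ravel()
def blobs(mask,lo,hi):
    k,_,st,ce=cv2.connectedComponentsWithStats(mask.astype(np.uint8))
    return [(ce[i],st[i,4]) for i in range(1,k) if lo<=st[i,4]<=hi]
def ang(v): return np.degrees(np.arctan2(v[1],v[0]))
def red(im):
    h=cv2.cvtColor(im,cv2.COLOR_BGR2HSV)
    m=((h[...,0]<6)|(h[...,0]>174))&(h[...,1]>190)&(h[...,2]>120); m[:290]=0
    return max(blobs(m,10,400),key=lambda b:b[1])[0]
def plate(im):
    h=cv2.cvtColor(im,cv2.COLOR_BGR2HSV); m=(h[...,2]<60)
    w=[(ray("top",c,76),a) for c,a in blobs(m,8,120)]
    return w
E
python3 - <<'E'
from h import *
im=cv2.imread("pics/top0.png")
r=ray("top",red(im),7);print("red",red(im),r)
c0=ray("top",(336,236),30);print("c0",c0)
for p,a in plate(im):
    d=np.linalg.norm(p-c0)
    if d<230: print(p,a,d,ang(p-c0))
cv2.imwrite("pics/crop0.png",cv2.resize(im[150:330,240:440],None,fx=4,fy=4,interpolation=cv2.INTER_CUBIC)[:600*2][:720])
cv2.imwrite("pics/crop0.png",cv2.resize(im[155:325,250:430],None,fx=3.5,fy=3.5,interpolation=cv2.INTER_CUBIC))
E
```

```text
red [369.38356164 313.43835616] [ 391.80624247 -145.43760183]
c0 [575.21066683 -68.37434975]
[727.2038165  -92.64393086] 38 153.91858273899945 -9.072147218530478
[674.74934112  51.83660542] 31 156.07248772348356 50.37411138068923
[ 644.94743678 -123.12511335] 8 88.6615091068092 -38.13567482212804
[ 630.49155491 -211.2150787 ] 42 153.16478195488014 -68.84303015738277
[ 538.34607693 -219.30938362] 109 155.37175559329725 -103.7252922701687
[ 589.40579834 -100.65444484] 10 35.26338465662309 -66.26256717932038
[556.69575151 -42.76286148] 21 31.603012848641182 125.86371063799281
[536.21676732 -97.11675021] 18 48.44223139846708 -143.60607537174346
[522.96950713  77.17338274] 31 154.6391968462392 109.74448471127762
[ 477.82845311 -185.17240359] 39 152.069329343256 -129.82018874208882
[ 452.62361298 -173.11047967] 21 161.23660465629828 -139.4900305503023
[ 417.9515433  -144.23471508] 34 174.60019175561501 -154.2477629466355
[425.19900984 -41.08485051] 26 152.47365018737307 169.68973629324014
[374.73019443  10.50877067] 31 215.4413296047404 158.52183364611764
[ 374.71328492 -118.43439767] 55 206.6523857818821 -165.98105120149773
[357.98825929 -70.26383809] 34 217.2306251547256 -179.50163070986648
```

View pics/crop0.png

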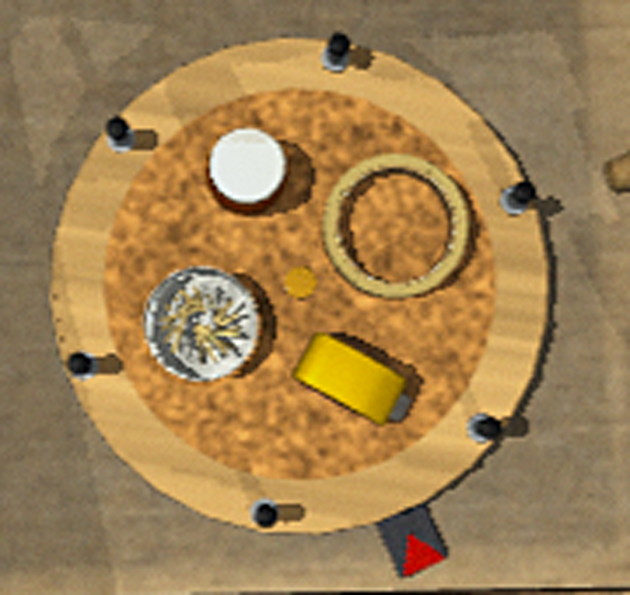

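The crop shows the peg caps, the tin rim centred at crop (203,324), the axis disc at (300,282) and the arrow at (423,556). Now I fit the axis, peg phase and tin angle.

```bash
python3 - <<'E'
from h import *
from scipy.optimize import least_squares
f=lambda u:(u[0]/3.5+250-.36,u[1]/3.5+155-.36)
P=np.array([ray("top",f(u),76) for u in [(340,43),(117,127),(81,364),(266,513),(490,428),(522,191)]])
k=np.arange(6)*np.pi/3
g=lambda x:(P-np.c_[x[0]+155*np.cos(x[2]+k),x[1]+155*np.sin(x[2]+k)]).ravel()
s=least_squares(g,[575,-68,-.1]);c=s.x[:2];print(c,np.degrees(s.x[2]),np.abs(s.fun).max())
print("axis disc",ray("top",f((300,282)),30))
t=ray("top",f((203.5,324)),64);r=ray("top",f((424,558)),7)
print("tin",t,np.linalg.norm(t-c),ang(t-c));r=ray("top",red(cv2.imread("pics/top0.png")),7);print("red",r,np.linalg.norm(r-c),ang(r-c))
print(P.round(),[round(ang(p-c),1) for p in P])
for n,u,z in [("jar",(247,163),88),("roll",(398,226),55),("tape",(352,377),93)]:
    p=ray("top",f(u),z);print(n,p.round(),np.linalg.norm(p-c),ang(p-c))
E
```

```text
[577.21037781 -66.7602197 ] -9.701091456599181 2.2192865715318817
axis disc [577.09015809 -66.88793666]
tin [547.98160068  -2.1465748 ] 70.91716660734492 114.34020286119753
red [ 391.80624247 -145.43760183] 201.40710976227678 -157.00576206760886
[[ 729.  -94.]
 [ 676.   52.]
 [ 523.   76.]
 [ 426.  -41.]
 [ 478. -185.]
 [ 631. -210.]] [np.float64(-10.0), np.float64(50.3), np.float64(110.8), np.float64(170.2), np.float64(-130.0), np.float64(-69.5)]
jar [650. -32.] 80.43067637581287 25.939986372025466
roll [ 611. -131.] 72.75104183340528 -62.051676643459885
tape [512. -96.] 71.75573419825174 -156.1026360247547
```

Emit:
{"api": "move_arm", "payload": {"motion": [[0, [0.44, 0.76, 0], [0, 0, 0.19]], [0, [0.44, 0.76, 0], [0, 0, 0.19]], [0, [0.44, 0.76, 0], [0, 0, 0.19]], [0, [0.44, 0.76, 0], [0, 0, 0.19]], [0, [0.44, 0.76, 0], [0, 0, 0.19]], [0, [0.44, 0.76, 0], [0, 0, 0.19]], [0, [0.44, 0.76, 0], [0, 0, 0.19]], [0, [0.44, 0.76, 0], [0, 0, 0.19]], [0, [0.44, 0.76, 0], [0, 0, 0.19]], [0, [0.44, 0.76, 0], [0, 0, 0.19]], [0, [0.44, 0.76, 0], [0, 0, 0.19]], [0, [0.44, 0.76, 0], [0, 0, 0.19]], [0, [0.44, 0.76, 0], [0, 0, 0.19]], [0, [0.44, 0.76, 0], [0, 0, 0.19]], [0, [0.44, 0.76, 0], [0, 0, 0.19]], [0, [0.44, 0.76, 0], [0, 0, 0.19]], [0, [0.44, 0.76, 0], [0, 0, 0.19]], [0, [0.44, 0.76, 0], [0, 0, 0.19]], [0, [0, 0, 0], [0, 0, 0]], [0, [0, 0, 0], [0, 0, 0]]], "grip_force": 20}}

```text
time_s: 1.77
ee_pos: [453.7, -172.4, 176.3]
ee_rot: [-180.0, 0.0, 40.2]
force: [-0.2, 0.0, 0.2]
gripper_width: 0.2
gripper_force: 0.0
```

Emit:
{"api": "move_arm", "payload": {"motion": [[0, [0, 0, -0.65], [0, 0, 0]], [0, [0, 0, -0.65], [0, 0, 0]], [0, [0, 0, -0.65], [0, 0, 0]], [0, [0, 0, -0.65], [0, 0, 0]], [0, [0, 0, -0.65], [0, 0, 0]], [0, [0, 0, -0.65], [0, 0, 0]], [0, [0, 0, -0.65], [0, 0, 0]], [0, [0, 0, -0.65], [0, 0, 0]], [0, [0, 0, 0], [0, 0, 0]], [0, [0, 0, 0], [0, 0, 0]]]}}

```text
time_s: 2.6
ee_pos: [452.7, -173.6, 46.2]
ee_rot: [-179.9, 0.1, 40.0]
force: [0.4, -0.1, 0.4]
gripper_width: 0.5
gripper_force: 0.0
```

```bash
python3 - <<'E'
from h import *
im=grab_frame("scene");cv2.imwrite("pics/s1.png",cv2.resize(im[130:330,220:440],None,fx=3,fy=3))
c=np.array([577.2,-66.8])
s=state();d=np.array(s["ee_pos"][:2])-c;print(s["ee_pos"],s["force"],np.hypot(*d),ang(d)%360)
# chords: 163 mm radius, 12 deg per 10 rows
p=np.array(s["ee_pos"][:2])
for a in list(range(232,305,12))+[307]:
    q=c+163*np.array([np.cos(np.radians(a)),np.sin(np.radians(a))]);print(a,((q-p)/25).round(2),((q-p)/250).round(3));p=q
E
```

```text
[ 453.61865088 -173.75627111   47.04971218] [-0.22896848 -0.53103122  0.1084724 ] 163.4380426366134 220.87529054334559
232 [ 0.93 -0.86] [ 0.093 -0.086]
244 [ 1.16 -0.72] [ 0.116 -0.072]
256 [ 1.28 -0.47] [ 0.128 -0.047]
268 [ 1.35 -0.19] [ 0.135 -0.019]
280 [1.36 0.1 ] [0.136 0.01 ]
292 [1.31 0.38] [0.131 0.038]
304 [1.2  0.64] [0.12  0.064]
307 [0.28 0.2 ] [0.028 0.02 ]
```

View pics/s1.png

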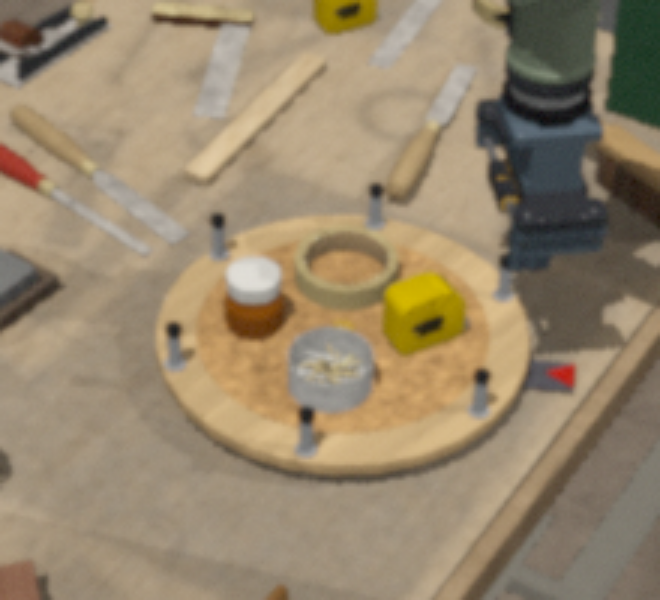

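The scene view shows the closed fingers beside the right-hand peg (crop 505,275), clear of the four items. Now I push anticlockwise along the arc.

Emit:
{"api": "move_arm", "payload": {"motion": [[0, [0.09, -0.09, 0], [0, 0, 0.28]], [0, [0.09, -0.09, 0], [0, 0, 0.28]], [0, [0.09, -0.09, 0], [0, 0, 0.28]], [0, [0.09, -0.09, 0], [0, 0, 0.28]], [0, [0.09, -0.09, 0], [0, 0, 0.28]], [0, [0.09, -0.09, 0], [0, 0, 0.28]], [0, [0.1, -0.08, 0], [0, 0, 0.28]], [0, [0.1, -0.08, 0], [0, 0, 0.28]], [0, [0.1, -0.08, 0], [0, 0, 0.28]], [0, [0.1, -0.08, 0], [0, 0, 0.28]]]}}

```text
time_s: 3.48
ee_pos: [477.4, -194.7, 46.6]
ee_rot: [180.0, 0.0, 51.4]
force: [0.2, -0.7, -0.4]
gripper_width: 0.7
gripper_force: 0.0
```

```bash
python3 - <<'E'
from h import *
c=np.array([577.2,-66.8])
s=state();d=np.array(s["ee_pos"][:2])-c;print(s["ee_pos"],s["ee_rot"],s["force"],np.hypot(*d),ang(d)%360)
im=grab_frame("scene");cv2.imwrite("pics/s2.png",cv2.resize(im[130:330,220:440],None,fx=3,fy=3))
E
```

```text
[ 477.44277733 -194.73738541   46.61755806] [1.79998386e+02 1.62236075e-03 5.13964695e+01] [ 0.18114004 -0.65485852 -0.44415815] 162.23278972537298 232.05522001131163
```

View pics/s2.png

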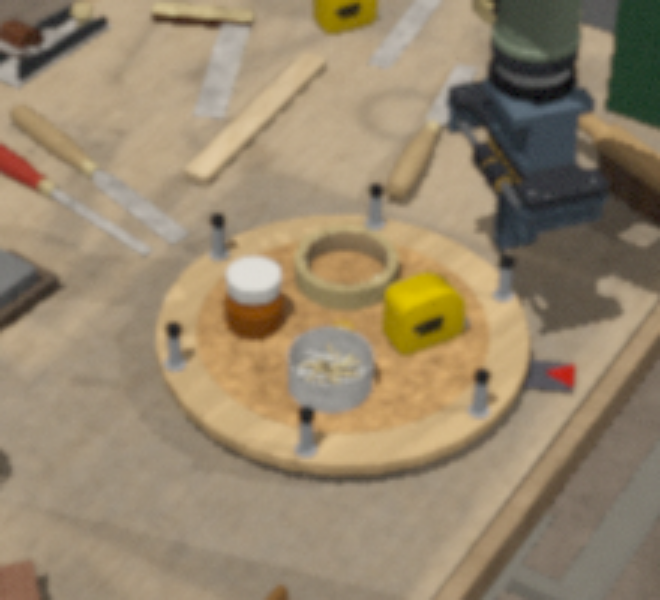

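The plate has not turned and the fingers seem to be beyond the peg, so I check where the tip and the peg project.

```bash
python3 - <<'E'
from h import *
f=lambda p:((p-np.array([220,130]))*3).round()
print("tip",f(proj("scene",[477.4,-194.7,46.6])))
for a in range(6):
    t=np.radians(-9.7+60*a);x,y=577.2+155*np.cos(t),-66.8+155*np.sin(t)
    print(round(np.degrees(t)),f(proj("scene",[x,y,76])),f(proj("scene",[x,y,30])))
print("red",f(proj("scene",[391.8,-145.4,7])), "axis",f(proj("scene",[577.2,-66.8,30])))
im=grab_frame("top");cv2.imwrite("pics/t2.png",cv2.resize(im[140:340,240:440],None,fx=3,fy=3))
E
```

```text
tip [509. 274.]
-10 [218. 213.] [219. 252.]
50 [173. 322.] [176. 361.]
110 [307. 407.] [306. 446.]
170 [482. 368.] [478. 407.]
230 [506. 254.] [502. 292.]
290 [376. 183.] [374. 221.]
red [565. 371.] axis [343. 326.]
```

View pics/t2.png

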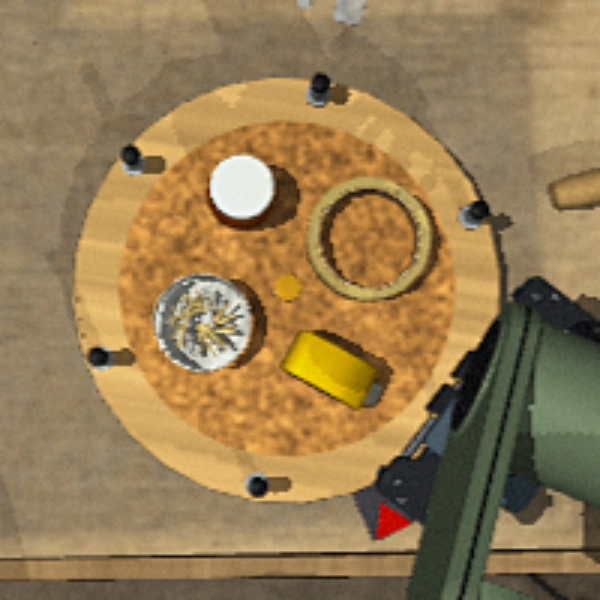

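```bash
python3 - <<'E'
from h import *
im=grab_frame("scene")
print([proj("scene",[477.4,-194.7,z]).round(1) for z in(46.6,66,126)], proj("scene",[453.6,-173.7,47]))
cv2.imwrite("pics/s3.png",cv2.resize(im[150:250,340:440],None,fx=6,fy=6,interpolation=cv2.INTER_CUBIC))
E
```

```text
[array([389.6, 221.2]), array([390.2, 215.8]), array([391.9, 198.4])] [393.80070174 228.3871665 ]
```

View pics/s3.png

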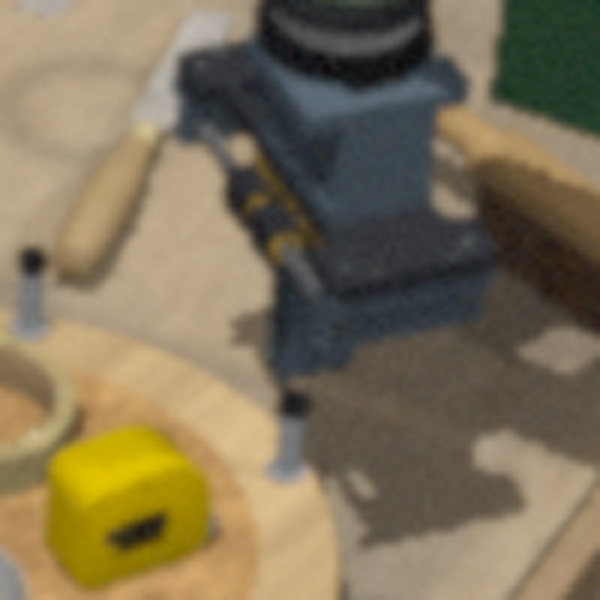

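```bash
python3 - <<'E'
from h import *
print(proj("top",[477.4,-194.7,46.6]))
for z in(46,100,135,170): print(z,ray("top",(394,270),z),ray("top",(420,237),z),ray("top",(368,303),z),proj("top",[477.4,-194.7,z]))
s=state();print(s["qpos"],s["ee_pos"])
E
```

```text
[391.82402424 277.01192489]
46 [ 493.43875324 -200.26637989] [ 568.99160628 -262.94561347] [ 418.86663472 -138.40077127] [391.78221474 277.00965388]
100 [ 493.2669473  -191.31269514] [ 565.17218389 -250.96583779] [ 422.29509633 -132.43389645] [395.73336986 277.22427267]
135 [ 493.1555916  -185.50938095] [ 562.69663234 -243.20116837] [ 424.51724738 -128.56647758] [398.51513722 277.37537267]
170 [ 493.04423589 -179.70606676] [ 560.22108079 -235.43649895] [ 426.73939843 -124.69905871] [401.49219386 277.5370804 ]
[-2.34635720e+01  2.00111562e+01  1.08034380e+02 -9.19583427e-04
  5.19605306e+01  1.52532268e+01] [ 477.30734519 -194.64692949   46.57122801]
```

```bash
python3 - <<'E'
from h import *
def P(n):
    c=camera_info(n);return np.array([[c["fx"],0,c["cx"]],[0,c["fy"],c["cy"]],[0,0,1]])@np.c_[cv2.Rodrigues(np.array(c["rvec"]))[0],c["tvec"]]
for a,b in [((373.3,300),(398.3,194.2)),((368.3,303.3),(395,198.3))]:
    X=cv2.triangulatePoints(P("top"),P("scene"),np.float64(a),np.float64(b)).ravel();X=X[:3]/X[3]
    print(X,proj("top",X)-a,proj("scene",X)-b)
# footprint of tip corners in scene, 6x crop of s3
y=np.radians(51.4);ex=np.array([np.cos(y),np.sin(y)]);ey=np.array([np.sin(y),-np.cos(y)])
for z in (46,66,76,86,126):print(z,[((proj("scene",[*(np.array([477.4,-194.7])+16*a*ex+13.5*b*ey),z])-[340,150])*6).round().tolist() for a,b in((1,1),(1,-1),(-1,-1),(-1,1))])
E
```

```text
[ 433.91067289 -132.40183381  198.56713475] [0.104092   0.18532014] [-0.10524432  0.00267331]
[ 432.37050305 -120.0316481   194.55558983] [-1.32619669 -2.34679061] [ 1.32964936 -0.05658287]
46 [[254.0, 418.0], [277.0, 454.0], [342.0, 439.0], [318.0, 404.0]]
66 [[257.0, 384.0], [280.0, 420.0], [345.0, 406.0], [321.0, 370.0]]
76 [[258.0, 367.0], [282.0, 403.0], [347.0, 389.0], [323.0, 353.0]]
86 [[260.0, 350.0], [284.0, 386.0], [349.0, 371.0], [325.0, 336.0]]
126 [[266.0, 280.0], [291.0, 316.0], [357.0, 301.0], [332.0, 266.0]]
```

The visible fingertip corners match a tip height of about 88 mm, not the 46 mm read out. That explains why the closed fingers passed over the peg. I'll back off behind the peg, lower a little with margin and measure again.

Emit:
{"api": "move_arm", "payload": {"motion": [[0, [-0.2, 0.17, 0], [0, 0, -0.56]], [0, [-0.2, 0.17, 0], [0, 0, -0.56]], [0, [-0.2, 0.17, 0], [0, 0, -0.56]], [0, [-0.2, 0.17, 0], [0, 0, -0.56]], [0, [-0.2, 0.17, 0], [0, 0, -0.56]], [0, [0, 0, -0.1], [0, 0, 0]], [0, [0, 0, -0.1], [0, 0, 0]], [0, [0, 0, -0.1], [0, 0, 0]], [0, [0, 0, -0.1], [0, 0, 0]], [0, [0, 0, -0.1], [0, 0, 0]], [0, [0, 0, 0], [0, 0, 0]]]}}

```text
time_s: 4.55
ee_pos: [451.9, -173.3, 33.5]
ee_rot: [-179.9, 0.0, 40.1]
force: [0.1, -0.4, -0.3]
gripper_width: 0.5
gripper_force: 0.0
```

```bash
cat > look.py <<'E'
from h import *
import sys
im=grab_frame("scene");s=state();p=s["ee_pos"];c=np.array([577.2,-66.8]);d=p[:2]-c
print(p,s["ee_rot"][2],s["force"],np.hypot(*d),ang(d)%360,s["gripper_width"])
y=np.radians(s["ee_rot"][2]);ex=np.array([np.cos(y),np.sin(y)]);ey=np.array([np.sin(y),-np.cos(y)])
for z in (p[2],p[2]+40):print(z,[((proj("scene",[*(p[:2]+16*a*ex+13.5*b*ey),z])-[340,150])*6).round().tolist() for a,b in((1,1),(1,-1),(-1,-1),(-1,1))])
cv2.imwrite("pics/%s.png"%sys.argv[1],cv2.resize(im[150:250,340:440],None,fx=6,fy=6,interpolation=cv2.INTER_CUBIC))
E
python3 look.py s4
```

```text
[ 452.05640068 -173.31902079   33.73556072] 40.085839350754085 [ 1.22740819 -0.1129979  -0.20903097] 164.33874235956512 220.40357625765193 0.48061451754413637
33.735560722591515 [[282.0, 478.0], [295.0, 517.0], [364.0, 511.0], [351.0, 472.0]]
73.73556072259152 [[289.0, 410.0], [302.0, 449.0], [372.0, 443.0], [359.0, 405.0]]
```

View pics/s4.png

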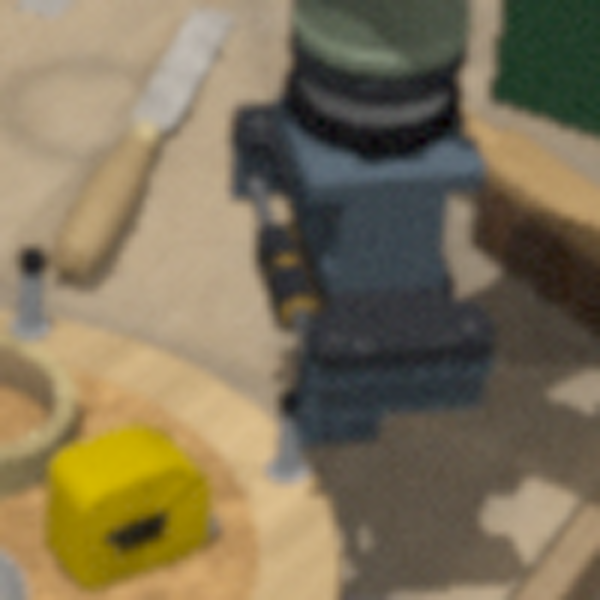

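The finger bottom edge sits at about row 440 in the crop, which again puts the true tip at about 74 mm, some 40 mm above the readout. I lower further in small steps and watch the force.

Emit:
{"api": "move_arm", "payload": {"motion": [[0, [0, 0, -0.05], [0, 0, 0]], [0, [0, 0, -0.05], [0, 0, 0]], [0, [0, 0, -0.05], [0, 0, 0]], [0, [0, 0, -0.05], [0, 0, 0]], [0, [0, 0, -0.05], [0, 0, 0]], [0, [0, 0, -0.05], [0, 0, 0]], [0, [0, 0, 0], [0, 0, 0]]]}}

```text
time_s: 5.18
ee_pos: [452.0, -173.2, 26.4]
ee_rot: [-180.0, 0.0, 40.1]
force: [-0.5, -0.2, -0.9]
gripper_width: 0.1
gripper_force: 0.0
```

At a reading of 26 mm, below the plate top, there is still no contact, so the offset is confirmed.

Emit:
{"api": "move_arm", "payload": {"motion": [[0, [0, 0, -0.08], [0, 0, 0]], [0, [0, 0, -0.08], [0, 0, 0]], [0, [0, 0, -0.08], [0, 0, 0]], [0, [0, 0, -0.08], [0, 0, 0]], [0, [0, 0, -0.08], [0, 0, 0]], [0, [0, 0, -0.08], [0, 0, 0]], [0, [0, 0, -0.08], [0, 0, 0]], [0, [0, 0, -0.08], [0, 0, 0]], [0, [0, 0, 0], [0, 0, 0]], [0, [0.09, -0.09, 0], [0, 0, 0.28]], [0, [0.09, -0.09, 0], [0, 0, 0.28]], [0, [0.09, -0.09, 0], [0, 0, 0.28]], [0, [0.09, -0.09, 0], [0, 0, 0.28]], [0, [0.09, -0.09, 0], [0, 0, 0.28]], [0, [0.09, -0.09, 0], [0, 0, 0.28]]]}}

```text
time_s: 6.43
ee_pos: [466.0, -187.0, 10.7]
ee_rot: [180.0, -0.0, 46.9]
force: [-1.1, 0.7, 0.6]
gripper_width: 0.6
gripper_force: 0.4
```

```bash
cat > m.py <<'E'
from h import *
import sys
im=grab_frame("top");s=state();p=s["ee_pos"];c=np.array([577.2,-66.8]);d=p[:2]-c
print(p,s["ee_rot"][2],s["force"],np.hypot(*d),ang(d)%360)
h=cv2.cvtColor(im,cv2.COLOR_BGR2HSV)
def show(n,m,z,lo,hi):
    for q,a in blobs(m,lo,hi):
        w=ray("top",q,z);r=np.hypot(*(w-c))
        if r<140: print(n,q.round(1),a,"r",r.round(1),"ang",round(ang(w-c)%360,1))
show("tape",(h[...,0]>20)&(h[...,0]<32)&(h[...,1]>200)&(h[...,2]>150),90,60,2000)
show("jar",(h[...,1]<30)&(h[...,2]>200),88,60,2000)
# dark caps near r=155
for q,a in blobs(h[...,2]<60,8,120):
    w=ray("top",q,76);r=np.hypot(*(w-c))
    if 143<r<167: print("dark",a,"r",r.round(1),"ang",round(ang(w-c)%360,1))
cv2.imwrite("pics/%s.png"%sys.argv[1],cv2.resize(im[140:340,240:440],None,fx=3,fy=3,interpolation=cv2.INTER_CUBIC))
E
python3 m.py t3; python3 look.py s5
```

```text
[ 466.7705708  -187.53899473   10.76997856] 46.93303969097192 [-0.00855828  0.04463672  0.49718059] 163.62323698279945 227.55356432121468
tape [350.  260.4] 353 r 67.7 ang 205.2
jar [317.5 203.1] 340 r 79.8 ang 31.3
jar [315.  259.4] 71 r 75.7 ang 139.9
dark 36 r 151.5 ang 354.9
dark 35 r 153.4 ang 55.3
dark 37 r 153.6 ang 294.5
dark 16 r 160.3 ang 281.7
dark 30 r 154.1 ang 115.1
dark 28 r 154.3 ang 175.0
[ 466.58030002 -187.39717517   10.79623374] 46.83162838851329 [-0.35869489 -0.1005467   0.37597775] 163.64717132543853 227.47089569327773 0.6517952860605799
10.796233738886656 [[263.0, 490.0], [282.0, 528.0], [348.0, 517.0], [328.0, 479.0]]
50.796233738886656 [[269.0, 424.0], [288.0, 462.0], [355.0, 451.0], [335.0, 413.0]]
```

The plate now turns (about 5° so far). I carry on along the arc.

Emit:
{"api": "move_arm", "payload": {"motion": [[0, [0.11, -0.08, 0], [0, 0, 0.3]], [0, [0.11, -0.08, 0], [0, 0, 0.3]], [0, [0.11, -0.08, 0], [0, 0, 0.3]], [0, [0.11, -0.08, 0], [0, 0, 0.3]], [0, [0.11, -0.08, 0], [0, 0, 0.3]], [0, [0.11, -0.08, 0], [0, 0, 0.3]], [0, [0.11, -0.08, 0], [0, 0, 0.3]], [0, [0.11, -0.08, 0], [0, 0, 0.3]], [0, [0.11, -0.08, 0], [0, 0, 0.3]], [0, [0.11, -0.08, 0], [0, 0, 0.3]], [0, [0.124, -0.057, 0], [0, 0, 0.3]], [0, [0.124, -0.057, 0], [0, 0, 0.3]], [0, [0.124, -0.057, 0], [0, 0, 0.3]], [0, [0.124, -0.057, 0], [0, 0, 0.3]], [0, [0.124, -0.057, 0], [0, 0, 0.3]], [0, [0.124, -0.057, 0], [0, 0, 0.3]], [0, [0.124, -0.057, 0], [0, 0, 0.3]], [0, [0.124, -0.057, 0], [0, 0, 0.3]], [0, [0.124, -0.057, 0], [0, 0, 0.3]], [0, [0.124, -0.057, 0], [0, 0, 0.3]]]}}

```text
time_s: 8.2
ee_pos: [524.5, -221.0, 10.6]
ee_rot: [-180.0, -0.0, 70.9]
force: [-0.1, 1.8, -0.2]
gripper_width: 0.7
gripper_force: 0.4
```

```bash
python3 m.py t4
```

```text
[ 525.43668257 -221.45533345   10.72128735] 70.95481059902716 [ 0.82054496 -0.96578834 -0.25138899] 163.08805350722255 251.4945472106688
tape [359.1 252.7] 358 r 66.4 ang 228.1
jar [306.9 213. ] 343 r 79.9 ang 54.8
jar [323.1 269.7] 65 r 86.6 ang 159.0
dark 33 r 153.6 ang 18.5
dark 38 r 152.6 ang 317.9
dark 34 r 153.7 ang 78.6
dark 27 r 154.1 ang 138.5
dark 34 r 153.9 ang 198.2
```

Emit:
{"api": "move_arm", "payload": {"motion": [[0, [0.133, -0.03, 0], [0, 0, 0.3]], [0, [0.133, -0.03, 0], [0, 0, 0.3]], [0, [0.133, -0.03, 0], [0, 0, 0.3]], [0, [0.133, -0.03, 0], [0, 0, 0.3]], [0, [0.133, -0.03, 0], [0, 0, 0.3]], [0, [0.133, -0.03, 0], [0, 0, 0.3]], [0, [0.133, -0.03, 0], [0, 0, 0.3]], [0, [0.133, -0.03, 0], [0, 0, 0.3]], [0, [0.133, -0.03, 0], [0, 0, 0.3]], [0, [0.133, -0.03, 0], [0, 0, 0.3]], [0, [0.136, 0, 0], [0, 0, 0.3]], [0, [0.136, 0, 0], [0, 0, 0.3]], [0, [0.136, 0, 0], [0, 0, 0.3]], [0, [0.136, 0, 0], [0, 0, 0.3]], [0, [0.136, 0, 0], [0, 0, 0.3]], [0, [0.136, 0, 0], [0, 0, 0.3]], [0, [0.136, 0, 0], [0, 0, 0.3]], [0, [0.136, 0, 0], [0, 0, 0.3]], [0, [0.136, 0, 0], [0, 0, 0.3]], [0, [0.136, 0, 0], [0, 0, 0.3]]]}}

```text
time_s: 9.92
ee_pos: [591.7, -228.3, 10.7]
ee_rot: [-180.0, -0.0, 94.9]
force: [-1.0, 0.7, -0.2]
gripper_width: 0.4
gripper_force: 0.4
```

```bash
python3 m.py t5
```

```text
[ 592.60605357 -228.38725857   10.70449147] 94.95607694264228 [0.88902027 0.51995354 0.68183073] 162.32001915399417 275.4462321717384
tape [366.3 241.5] 399 r 68.9 ang 253.4
jar [301.2 226.3] 346 r 80.3 ang 78.2
dark 33 r 153.0 ang 341.6
dark 29 r 153.6 ang 42.1
dark 29 r 153.9 ang 101.9
dark 27 r 154.5 ang 161.9
```

Emit:
{"api": "move_arm", "payload": {"motion": [[0, [0.134, 0.027, 0], [0, 0, 0.3]], [0, [0.134, 0.027, 0], [0, 0, 0.3]], [0, [0.134, 0.027, 0], [0, 0, 0.3]], [0, [0.134, 0.027, 0], [0, 0, 0.3]], [0, [0.134, 0.027, 0], [0, 0, 0.3]], [0, [0.134, 0.027, 0], [0, 0, 0.3]], [0, [0.134, 0.027, 0], [0, 0, 0.3]], [0, [0.134, 0.027, 0], [0, 0, 0.3]], [0, [0.134, 0.027, 0], [0, 0, 0.3]], [0, [0.134, 0.027, 0], [0, 0, 0.3]], [0, [0.125, 0.054, 0], [0, 0, 0.3]], [0, [0.125, 0.054, 0], [0, 0, 0.3]], [0, [0.125, 0.054, 0], [0, 0, 0.3]], [0, [0.125, 0.054, 0], [0, 0, 0.3]], [0, [0.125, 0.054, 0], [0, 0, 0.3]], [0, [0.125, 0.054, 0], [0, 0, 0.3]], [0, [0.125, 0.054, 0], [0, 0, 0.3]], [0, [0.125, 0.054, 0], [0, 0, 0.3]], [0, [0.125, 0.054, 0], [0, 0, 0.3]], [0, [0.125, 0.054, 0], [0, 0, 0.3]]]}}

```text
time_s: 11.63
ee_pos: [656.3, -207.9, 10.6]
ee_rot: [-180.0, -0.0, 118.9]
force: [-1.5, 0.5, 1.0]
gripper_width: 0.6
gripper_force: 0.4
```

Emit:
{"api": "move_arm", "payload": {"motion": [[0, [0.116, 0.075, 0], [0, 0, 0.3]], [0, [0.116, 0.075, 0], [0, 0, 0.3]], [0, [0.116, 0.075, 0], [0, 0, 0.3]], [0, [0.116, 0.075, 0], [0, 0, 0.3]], [0, [0.116, 0.075, 0], [0, 0, 0.3]], [0, [0.116, 0.075, 0], [0, 0, 0.3]], [0, [0.08, 0.05, 0], [0, 0, 0.2]], [0, [0.04, 0.03, 0], [0, 0, 0.1]], [0, [0, 0, 0], [0, 0, 0]]]}}

```text
time_s: 12.38
ee_pos: [676.9, -194.7, 10.7]
ee_rot: [180.0, 0.0, 127.2]
force: [-1.2, 0.1, 0.3]
gripper_width: 0.6
gripper_force: 0.0
```

```bash
python3 m.py t6
```

```text
[ 676.91402081 -194.88088536   10.68359627] 127.2108621280528 [-1.05139547 -0.12664218 -0.30029051] 162.31943550226939 307.90160767711524
tape [364.2 225.2] 320 r 64.4 ang 285.2
jar [302.8 246.2] 348 r 80.5 ang 110.4
jar [350.8 255.7] 73 r 59.5 ang 211.3
dark 32 r 153.5 ang 14.3
dark 29 r 153.4 ang 74.6
dark 29 r 154.5 ang 134.3
dark 31 r 154.4 ang 194.0
```

View pics/t6.png

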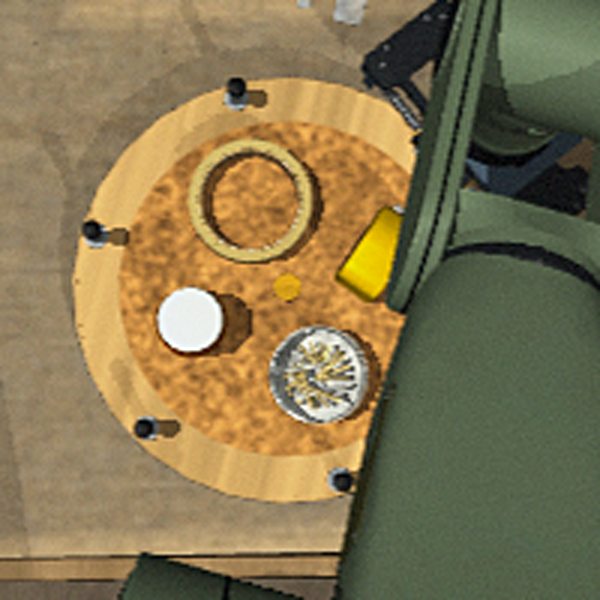

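The tin's rim is centred at about (319.5,374.5) in the crop, and all four things are in place. I compute the remaining angle from the peg rotation and from the tin directly.

```bash
python3 - <<'E'
from h import *
c=np.array([577.2,-66.8])
for q in [(727.204,-92.644),(674.749,51.837),(522.97,77.173),(425.2,-41.085)]: print(round(ang(np.array(q)-c)%360,2))
for u in [(319.5,374.5)]:
    t=ray("top",(u[0]/3+240-.33,u[1]/3+140-.33),64);print("tin",np.hypot(*(t-c)),ang(t-c)%360)
    r=ray("top",(369.38,313.44),7);print("arrow",ang(r-c)%360)
for f,s,o in (("crop0",3.5,(250,155)),("t6",3,(240,140))):
    g=cv2.medianBlur(cv2.imread(f"pics/{f}.png",0),5)
    H=cv2.HoughCircles(g,cv2.HOUGH_GRADIENT,1,20,param1=100,param2=25,minRadius=int(14*s),maxRadius=int(18.5*s))
    for x,y,r in (H[0] if H is not None else []):
        t=ray("top",((x+.5)/s-.5+o[0],(y+.5)/s-.5+o[1]),64);print(f,x,y,r,"r",np.hypot(*(t-c)).round(1),"ang",(ang(t-c)%360).round(2))
E
```

```text
350.22
50.57
110.64
170.4
tin 73.10993629210653 197.46409870874422
arrow 202.98232147360363
crop0 205.5 324.5 53.5 r 69.9 ang 115.02
crop0 393.5 227.5 53.4 r 68.4 ang 298.07
crop0 418.5 231.5 60.1 r 82.1 ang 290.94
t6 249.5 199.5 48.9 r 70.6 ang 24.26
t6 316.5 375.5 44.5 r 73.1 ang 195.58
```

Emit:
{"api": "move_arm", "payload": {"motion": [[0, [0.072, 0.061, 0], [0, 0, 0.21]], [0, [0.072, 0.061, 0], [0, 0, 0.21]], [0, [0.072, 0.061, 0], [0, 0, 0.21]], [0, [0.072, 0.061, 0], [0, 0, 0.21]], [0, [0.072, 0.061, 0], [0, 0, 0.21]], [0, [0.06, 0.05, 0], [0, 0, 0.17]], [0, [0, 0, 0], [0, 0, 0]], [0, [0, 0, 0], [0, 0, 0]]]}}

```text
time_s: 13.1
ee_pos: [687.2, -185.8, 10.6]
ee_rot: [180.0, -0.0, 132.1]
force: [-0.1, 0.4, 0.2]
gripper_width: 0.4
gripper_force: 0.0
```

Emit:
{"api": "move_arm", "payload": {"motion": [[0, [-0.09, -0.08, 0], [0, 0, 0]], [0, [-0.09, -0.08, 0], [0, 0, 0]], [0, [-0.09, -0.08, 0], [0, 0, 0]], [0, [-0.09, -0.08, 0], [0, 0, 0]], [0, [0, 0, 0.4], [0, 0, 0]], [0, [0, 0, 0.6], [0, 0, 0]], [0, [0, 0, 0.6], [0, 0, 0]], [0, [0, 0, 0.6], [0, 0, 0]], [0, [0, 0, 0.6], [0, 0, 0]], [0, [0, 0, 0.6], [0, 0, 0]], [0, [0, 0, 0.6], [0, 0, 0]], [0, [0, -0.8, 0], [0, 0, 0]], [0, [0, -0.8, 0], [0, 0, 0]], [0, [0, -0.8, 0], [0, 0, 0]], [0, [0, -0.8, 0], [0, 0, 0]], [0, [0, -0.8, 0], [0, 0, 0]], [0, [0, -0.8, 0], [0, 0, 0]], [0, [0, -0.8, 0], [0, 0, 0]], [0, [0, 0, 0], [0, 0, 0]]]}}

```text
time_s: 14.68
ee_pos: [677.6, -338.8, 110.9]
ee_rot: [-179.9, 0.1, 131.9]
force: [-0.3, 0.5, 0.2]
gripper_width: 1.1
gripper_force: 0.0
```

```bash
python3 m.py t7; python3 - <<'E'
from h import *
from scipy.optimize import least_squares
im=grab_frame("top");c0=np.array([577.2,-66.8])
def pegs(im):
    h=cv2.cvtColor(im,cv2.COLOR_BGR2HSV);o=[]
    for q,a in blobs(h[...,2]<60,20,60):
        w=ray("top",q,76)
        if 148<np.hypot(*(w-c0))<160:o.append(ang(w-c0)%60)
    return o
print(pegs(cv2.imread("pics/top0.png")),pegs(im),red(im))
try: r=ray("top",red(im),7);print("arrow",ang(r-c0)%360)
except Exception as e: print(e)
E
```

```text
[ 677.70181479 -336.54361771  110.78718017] 131.92487545559095 [0.21702478 0.30999054 0.25740633] 287.8580102610782 290.4345249650727
tape [364.9 222.1] 390 r 68.1 ang 290.3
jar [304.  248.9] 348 r 80.5 ang 115.2
dark 32 r 153.2 ang 19.2
dark 33 r 152.8 ang 318.8
dark 96 r 155.7 ang 268.9
dark 32 r 152.9 ang 79.5
dark 15 r 162.5 ang 253.2
dark 57 r 161.1 ang 232.6
dark 29 r 154.1 ang 139.3
dark 32 r 154.7 ang 198.8
[np.float64(50.22456526411286), np.float64(50.57113519234717), np.float64(50.254895697009445), np.float64(50.63989994666406), np.float64(49.98713349377573), np.float64(50.39776227168028)] [np.float64(19.214081235064288), np.float64(18.78083631282672), np.float64(19.373740422937573), np.float64(19.258398957680328), np.float64(18.936601069037465)] [369.33783784 313.51351351]
arrow 202.9361152642541
```

View pics/t7.png

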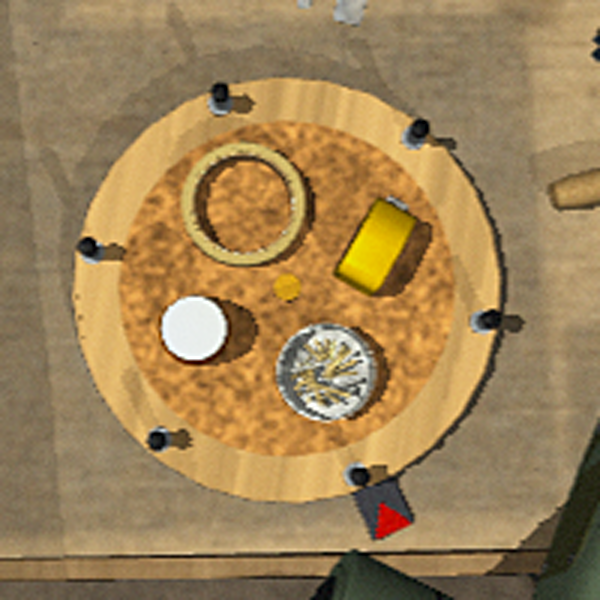

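The tin now stands at crop (327,372), facing the arrow at (390,521), with everything in place. I do one refined check by outlining the tin in both frames.

```bash
python3 - <<'E'
from h import *
c=np.array([577.2,-66.8])
for f,im,a in (("0",cv2.imread("pics/top0.png"),(308,247)),("now",grab_frame("top"),(348.5,263.5))):
    h=cv2.cvtColor(im,cv2.COLOR_BGR2HSV);m=(h[...,1]<70).astype(np.uint8)
    cv2.circle(k:=np.zeros_like(m),tuple(map(int,a)),21,1,-1);m=cv2.morphologyEx(m&k,cv2.MORPH_CLOSE,np.ones((3,3)))
    n,l,st,_=cv2.connectedComponentsWithStats(m);i=1+st[1:,4].argmax()
    p=cv2.convexHull(np.argwhere(l==i)[:,::-1].astype(np.int32))
    e=cv2.fitEllipse(p);mc=cv2.minEnclosingCircle(p)
    for q in (e[0],mc[0]):
        t=ray("top",q,64);print(f,np.round(q,1),np.round(e[1],1),round(mc[1],1),"r",np.hypot(*(t-c)).round(1),"ang",(ang(t-c)%360).round(2))
E
```

```text
0 [307.  247.1] [32.2 32.5] 16.4 r 72.5 ang 113.5
0 [306.9 247. ] [32.2 32.5] 16.4 r 72.5 ang 113.34
now [348.2 263.7] [32.4 32.6] 16.5 r 72.9 ang 201.38
now [348.2 263.6] [32.4 32.6] 16.5 r 72.9 ang 201.4
```

```bash
python3 -c "
from workcell import *
print(job_done())"
```

```text
the job is handed in; nothing more can be done
None
```

The job is handed in: the carousel turned about 89° anticlockwise, and the open screw tin now stands at the red arrow, within about 1–1.5° (1–2 mm at the tin) of the line by my camera measurements; the other three things stayed in their places on the plate, I kept clear of the chisel and offcut, and the arm is clear of everything.

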